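# Point out the bottle, the dish and the timer

### The arm

A 6-joint arm with a two-finger parallel gripper is mounted at the origin on a cart in front of the work surface, level with it; the furniture and walls round the work are solid. World frame = base frame: x ahead of the robot, y to its left, z up, the work surface at z = 0. Lengths are in m, angles in degrees, forces in N, time in s.
With the tool pointing down it reaches from about 0.25 to 0.725 m from the base axis. Payload 9.7 kg.
Tool frame: the origin (TCP) lies on the centre line of the jaws, within the pads' length; the fingertips stand bot.nose_length ahead of it and the grasp point (between the pads) lies 11 mm behind it (bot.nose_length is the distance from the TCP to the fingertips, in m); z points along the fingers, y is the line along which they close (so a half turn about z gives the same grasp; the last joint's range is limited). The gripper opens to 85 mm and grips with 20 to 120 N. Pads are 22 mm wide; open, the fingers measure 114 mm over their backs; the gripper's body (76 mm by 85 mm) begins 54 mm behind the grasp point. The pads swing forward as they close: fully open they stand 13 mm farther back than shut.
Start: joints at [69.5, 4.979, 10.078, 95.1, 0, 90], TCP at [0.193, 0.515, 0.239] pointing down, gripper open.
Joint ranges: [-179.16, 179.16], [-48.56, 103.87], [-65.8, 70.77], [-126.05, 130.52], [-82.76, 87.17], [-180, 180]. Speed limits (degrees/s): [127.2, 127.2, 147.25, 180, 180, 180].

### API

Orientations are given as [roll, pitch, yaw] about the fixed x, y, z axes, in that order (R = Rz(yaw) Ry(pitch) Rx(roll)).
In Python, from workcell import bot gives the robot as it stands. The module is installed in compiled form; this text tells all that it offers.
- The arm moves only by the shell command python3 -m inch 'ROWS' [OPENING] [FORCE]. ROWS is JSON, a list of rows, each a list of 4 numbers: the shift along the world's x, y, z in cm, then the turn about the world's z in degrees. A call has exactly 8 rows; each row is the pose to reach, as a shift and turn from the pose commanded when the call began; what a row does not reach only later rows make up. A row lasts 1/8 s, in which the tool goes at most 62.5 mm and 10.7 degrees, less where a joint would pass 70% of its speed; a pose out of reach is approached as far as the arm can. A call with a gripper value outside its range is refused whole. OPENING is the finger opening in cm, from 0 to 8.54, set as the call begins (- or left out, the last holds). The fingers move at their own pace and stop on an object; FORCE is the grip in N (left out, the last holds). Time passes only in rows, so rows that repeat a pose let the fingers close, or fill a call up. It gives the time, the measured TCP pose, the force, the opening and the grip force at its end, in the units of the state.
- bot.get_obs(): the state, without advancing time (a new reading comes with each control period).
- bot.camera(name): name is "side" or "top" or "wrist"; returns a dict with "img" (384x512x3 uint8, red, green, blue), "fovy" (degrees; the focal length in pixels is half the picture's height over the tangent of half this angle, whatever the lens; pixels are square), "cx", "cy" (the principal point, pixels), "R" (3x3) and "t" (3): a world point X has camera coordinates R X + t; the wrist camera has in their place "mount" (4x4, takes a point from camera to tool coordinates, whose origin is the TCP and whose axes are the flange's). Camera axes: x right, y down, z forward; pixel columns grow to the right and rows downward; lengths in m; the calibration is good to about 2 mm. A picture is of the moment at which its call begins: read the wrist's pose just before it. There is no depth.
- bot.job_done(): hands the job in; it is judged then, once.
Trained networks look in a picture, given as the dict that the camera call returned (one of the last four; its "shot" number tells which), for a name from the list of things; names that differ only in an ending like _2 or _b are one class to them, and where a whole thing is asked for, a point or a joint stands for the part that bears it (a point fixed in the world has none). Each returns a list of dicts, best first, with "score" (0 to 1); they miss things now and then, are a little off and sometimes report something else, mostly with a low value. They report only what shows in the picture. A call takes as long as a camera call. They do not tell look-alikes from the thing itself.
- bot.find_in(thing, picture): "point" ([column, row] in pixels, amid what is visible of it).
- bot.landmark_of(thing, picture): "point" ([column, row] in pixels: a listed point, or the origin of a listed thing).
The state is a dict: "time": time; "q": joint angles; "qd": joint speeds; "joint_efforts": joint torques, N m; "ee_pos": TCP position; "tcp_rot": TCP orientation; "wrist_force": force on the tool from outside, world axes, zero at the start; "torque": the same for the moment, N m; "opening": finger opening in m; "grasp_force": force on a finger pad.
Only numpy, scipy, OpenCV 4.12 (cv2) and the standard library are available. Lean on these libraries where they do the work, as an engineer would, in place of code of your own. Each camera call takes 0.05 s, during which the arm holds its last target. There are 200 camera calls.

### The job

Show the trainee the next step of the test by pointing from straight above, with the fingertips 2 to 3 cm above the top of the thing (for the dish, above its rim): first at the stopper of the one brown bottle that has no rubber bulb, then at the middle of the white porcelain dish it is to be poured into, then at the middle of the timer. Hold still over each for two seconds, and finish still pointing at the timer. Touch and move nothing, and do not come down over the other three brown bottles.

Things in the scene. Friction and masses are not known exactly. Their poses are not given: they have to be found in the camera images.
- stoppered_bottle_top (a point): Brown glass bottle, 52 mm in diameter and 97 mm tall in all, closed with a plain dark stopper instead of a rubber bulb; the shortest of the four brown bottles, which stand loose in a row at least 85 mm apart (between axes) in any order. This point: top of the stopper, on the axis. z is up.
- bulb_bottle_a_top (a point): Brown glass bottle, 50 mm in diameter, with a long red rubber dropper bulb on top, 120 mm tall in all; stands loose. This point: top of the bulb, on the axis. z is up.
- bulb_bottle_b_top (a point): Brown glass bottle, 52 mm in diameter, with a long red rubber dropper bulb on top, 120 mm tall in all; stands loose. This point: top of the bulb, on the axis. z is up.
- bulb_bottle_c_top (a point): Brown glass bottle, 52 mm in diameter, with a long red rubber dropper bulb on top, 126 mm tall in all; stands loose. This point: top of the bulb, on the axis. z is up.
- dish_mouth (a point): White porcelain evaporating dish, round, 120 mm wide (130 mm with its pouring lip), rim 57 mm above the worktop, open and hollow; stands loose. This point: middle of the open mouth, at the height of the rim. z is up.
- timer_top (a point): White bench timer, a flat box 58 x 68 mm and 19 mm high with a display and three buttons, lying loose. This point: middle of its top. z is up.
- stoppered_bottle: The same stoppered bottle; origin: centre of the underside.
- bulb_bottle_a: The same bottle with bulb; origin: centre of the underside.
- bulb_bottle_b: The same bottle with bulb; origin: centre of the underside.
- bulb_bottle_c: The same bottle with bulb; origin: centre of the underside.
- dish: The same dish; origin: centre of the underside.
- bench_timer: The same timer; origin: centre of the underside.
- petri: Loose bystander, to be left alone: round glass petri dish, 67 mm wide, 18 mm high. Origin: centre of the underside.
- marker: Loose bystander, to be left alone: marker pen, lying, 10 mm thick, 75 mm long along its y axis. Origin: centre of the underside.
Things that resemble listed ones, but are neither listed nor needed, are in the scene too. What is shaped like the stoppered_bottle but blue or purple is not meant.

How it is judged:
By the outcome, as a careful person would: the job done as asked, in the order asked, and still so for the second after the job is handed in, with the robot touching nothing.
It also fails if it takes over 53 s, if anything falls off the work surface, if the arm or the gripper's body presses on something with over 40 N, if the wrist force passes 120 N, or if a joint passes its speed limit or range.

## Working session

There is one attempt and no reset: what is moved stays moved. The work goes in short steps, Python scripts to look and compute and a shell command to move; the robot and the scene stay as the last step left them, time stands still between calls to the robot, and variables do not carry over. Pictures are saved under pics/ and viewed, at most 10 in all, crops included, and the job is handed in when it is done.

```bash
mkdir -p pics; cat > h.py <<'E'
import numpy as np, cv2
from workcell import bot
def ray(c,p):
    f=c["img"].shape[0]/2/np.tan(np.radians(c["fovy"])/2)
    R=np.array(c["R"]);t=np.array(c["t"])
    return -R.T@t, R.T@np.array([(p[0]-c["cx"])/f,(p[1]-c["cy"])/f,1])
def atz(c,p,z):
    o,d=ray(c,p); return o+d*(z-o[2])/d[2]
def save(c,n): cv2.imwrite(n,c["img"][:,:,::-1])
E
python3 - <<'E'
from h import *
print(bot.nose_length, bot.get_obs()["ee_pos"],bot.get_obs()["tcp_rot"],bot.get_obs()["time"])
Z=dict(stoppered_bottle_top=.097,bulb_bottle_a_top=.12,dish_mouth=.057,timer_top=.019)
for n in ("top","side"):
    c=bot.camera(n); save(c,f"pics/{n}.png"); print(n,ray(c,(256,192)))
    for k,z in Z.items():
        for d in bot.landmark_of(k,c)[:6]:
            print(k,np.round(d["point"]),round(d["score"],2),atz(c,d["point"],z).round(3))
E
```

```text
0.008 [0.19254685 0.51496697 0.23859507] [-1.79925822e+02  2.14674848e-03  1.59501239e+02] 0.0
top (array([ 0.34406955, -0.02557206,  1.22456096]), array([ 1.42369507e-01,  7.18675229e-04, -9.89850229e-01]))
stoppered_bottle_top [293. 153.] 0.81 [ 0.615 -0.125  0.097]
stoppered_bottle_top [389. 217.] 0.8 [ 0.441 -0.383  0.097]
stoppered_bottle_top [260. 216.] 0.72 [ 0.442 -0.036  0.097]
stoppered_bottle_top [259. 185.] 0.61 [ 0.525 -0.034  0.097]
bulb_bottle_a_top [212. 195.] 0.82 [0.495 0.09  0.12 ]
dish_mouth [310. 201.] 0.66 [ 0.488 -0.177  0.057]
dish_mouth [258. 220.] 0.23 [ 0.435 -0.031  0.057]
timer_top [367. 184.] 0.8 [ 0.543 -0.347  0.019]
side (array([0.41704317, 0.71510178, 0.85236553]), array([ 0.08051175, -0.6944962 , -0.71515283]))
stoppered_bottle_top [278. 195.] 0.84 [ 0.443 -0.017  0.097]
stoppered_bottle_top [245. 186.] 0.82 [ 0.534 -0.038  0.097]
stoppered_bottle_top [219. 160.] 0.74 [ 0.628 -0.129  0.097]
stoppered_bottle_top [288. 119.] 0.64 [ 0.448 -0.369  0.097]
stoppered_bottle_top [264. 247.] 0.23 [0.458 0.159 0.097]
bulb_bottle_a_top [256. 217.] 0.92 [0.486 0.09  0.12 ]
dish_mouth [266. 164.] 0.91 [ 0.493 -0.182  0.057]
timer_top [255. 139.] 0.68 [ 0.549 -0.343  0.019]
```

View pics/top.png

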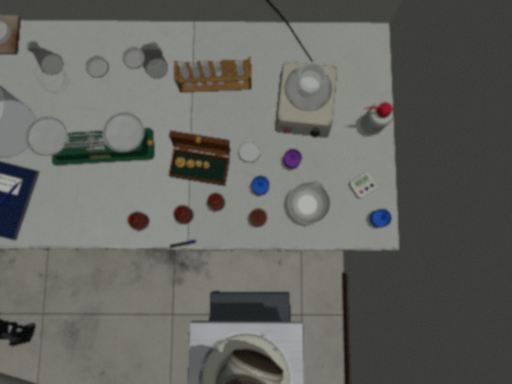

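View pics/side.png

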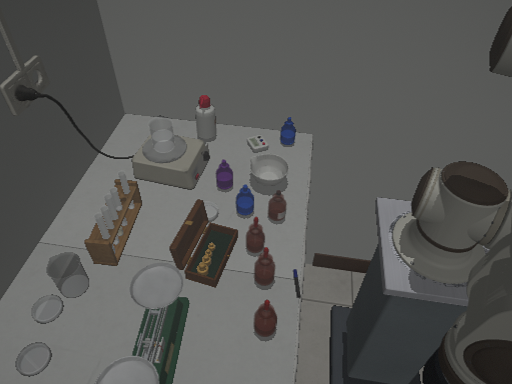

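The top view shows four brown bottles at (138,220), (184,214), (216,202) and (258,217). The look-alikes are blue at (260,185) and (380,217), and purple at (292,158). The dish is at (307,204) and the timer at (362,185). In the side view, the brown bottle at (278,205) seems to have no bulb, so I'll check it in a close crop.

```bash
python3 - <<'E'
import cv2,numpy as np
a=cv2.imread("pics/side.png")[170:345,215:315]; b=cv2.imread("pics/top.png")[150:240,120:400]
a=cv2.resize(a,None,fx=3.4,fy=3.4,interpolation=2)*1; b=cv2.resize(b,None,fx=2.8,fy=2.8,interpolation=2)
cv2.imwrite("pics/a.png",np.clip(a*1.6,0,255)); cv2.imwrite("pics/b.png",np.clip(b*1.6,0,255))
E
```

```text
[ WARN:0@0.018] global loadsave.cpp:1063 imwrite_ Unsupported depth image for selected encoder is fallbacked to CV_8U.
```

View pics/a.png

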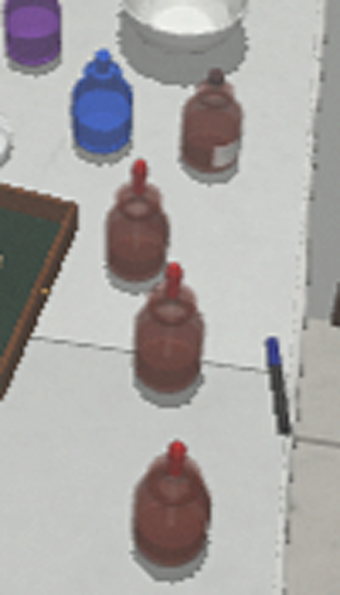

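View pics/b.png

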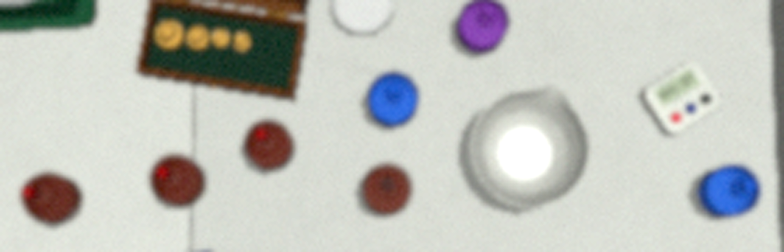

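The crops confirm it: the bottle at top pixel (258.6,215) / side (278.5,192) has a plain dark stopper and no bulb. The other three brown ones each show a red bulb. I'll close the fingers and fly there high.

```bash
python3 -m inch '[[1,-2,0,-4],[3,-7,0,-11],[6,-12.5,0,-19],[8.5,-18,0,-27],[11,-24,0,-35],[13.5,-29.5,0,-43],[15.5,-34,0,-50],[16,-36,0,-53]]' 0 20; python3 -m inch '[[0.5,-2,0,-3],[1.5,-5,0,-7],[2.5,-9,0,-12],[3.5,-13,0,-15],[4,-16,0,-18],[4,-18,0,-19],[4,-18,0,-19],[4,-18,0,-19]]'
python3 - <<'E'
from h import *
from scipy.spatial.transform import Rotation as Ro
Z=dict(stoppered_bottle_top=.097,dish_mouth=.057,timer_top=.019)
s=bot.get_obs(); c=bot.camera("wrist"); save(c,"pics/w1.png"); print(s["ee_pos"],s["tcp_rot"],s["q"],bot.nose_length)
M=np.array(c["mount"]); T=np.eye(4); T[:3,:3]=Ro.from_euler("xyz",s["tcp_rot"],degrees=True).as_matrix(); T[:3,3]=s["ee_pos"]
W=np.linalg.inv(T@M); c2=dict(c); c2["R"]=W[:3,:3]; c2["t"]=W[:3,3]
np.savez("w1.npz",R=W[:3,:3],t=W[:3,3],fovy=c["fovy"],cx=c["cx"],cy=c["cy"])
for k,z in Z.items():
    for d in bot.landmark_of(k,c)[:5]: print(k,np.round(d["point"]),round(d["score"],2),atz(c2,d["point"],z).round(3))
c=bot.camera("side"); cv2.imwrite("pics/s1.png",cv2.resize(c["img"][100:270,190:390,::-1],None,fx=3,fy=3))
E
```

```text
time: 1.5
ee_pos: [0.3532, 0.153, 0.2395]
tcp_rot: [180.0, 0.0, 106.2]
wrist_force: [-0.1, 1.5, 0.0]
opening: -0.0
grasp_force: 0.0
time: 2.5
ee_pos: [0.3926, -0.0245, 0.2394]
tcp_rot: [180.0, -0.0, 87.5]
wrist_force: [0.1, 0.5, 0.2]
opening: 0.0001
grasp_force: 0.0
[ 0.39258478 -0.02448923  0.23935629] [ 1.79992432e+02 -1.03782583e-02  8.75095930e+01] [-3.57686291e+00 -1.62518650e+01 -9.44411172e+00  9.68003838e+01
  1.05198838e-02  8.89135455e+01] 0.008
stoppered_bottle_top [305. 186.] 0.79 [ 0.444 -0.031  0.097]
stoppered_bottle_top [390. 190.] 0.64 [ 0.536 -0.04   0.097]
stoppered_bottle_top [449. 263.] 0.58 [ 0.615 -0.132  0.097]
stoppered_bottle_top [319. 259.] 0.32 [ 0.46  -0.121  0.097]
dish_mouth [319. 259.] 0.21 [ 0.47  -0.145  0.057]
timer_top [432. 142.] 0.55 [0.625 0.    0.019]
```

View pics/w1.png

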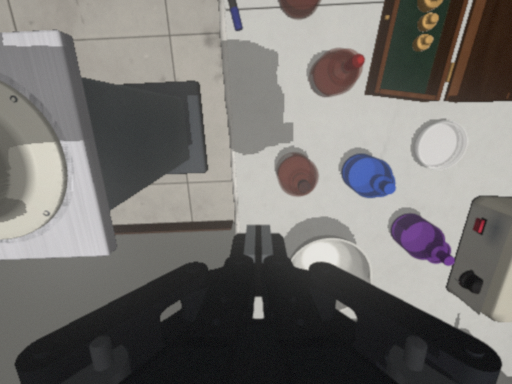

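View pics/s1.png

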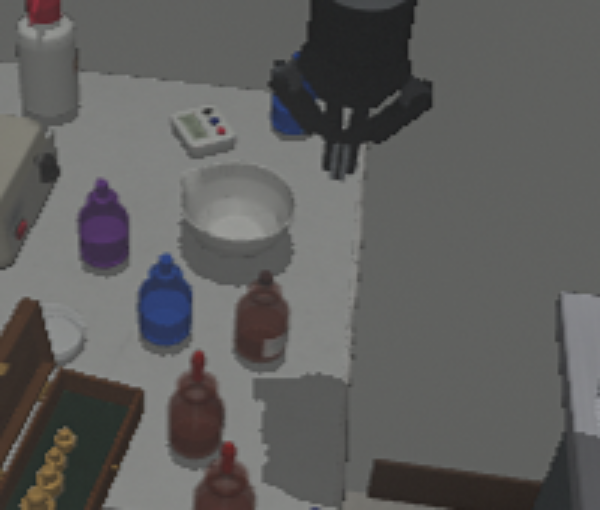

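The wrist view puts the plain stopper at (305,186), at about (0.444,-0.031), which agrees with the other views. Side crop s1 shows the fingertips at full-image pixel (302.7,158.7). I'll use that to check fingertip height and to refine the dish and timer from hand-read pixels.

```bash
python3 - <<'E'
from h import *
s=bot.camera("side"); t=bot.camera("top")
f=192/np.tan(np.radians(s["fovy"])/2)
def pr(X):
    v=np.array(s["R"])@X+np.array(s["t"]); return v[:2]/v[2]*f+[s["cx"],s["cy"]]
for z in (.2394,.2314,.2184): print(z,pr(np.array([.3926,-.0245,z])).round(1))
for n,pt,ps,z in (("stop",(258.6,215.4),(278.5,192.3),.097),("dish",(307.1,203.9),(190+238/3,100+194/3),.057),("timer",(362.5,185.4),(190+203/3,100+127/3),.019)):
    print(n,atz(t,pt,z).round(3),atz(s,ps,z).round(3))
g=(t["img"].max(2)).astype(np.uint8)[:,:]
cr=cv2.resize(np.vstack([t["img"][165:245,270:390,::-1],s["img"][125:205,230:350,::-1]]),None,fx=3.7,fy=3.7,interpolation=2)
cv2.imwrite("pics/d.png",cr)
E
```

```text
0.2394 [302.8 154.7]
0.2314 [302.4 157.3]
0.2184 [301.8 161.3]
stop [ 0.443 -0.032  0.097] [ 0.442 -0.028  0.097]
dish [ 0.479 -0.167  0.057] [ 0.483 -0.18   0.057]
timer [ 0.538 -0.334  0.019] [ 0.539 -0.329  0.019]
```

View pics/d.png

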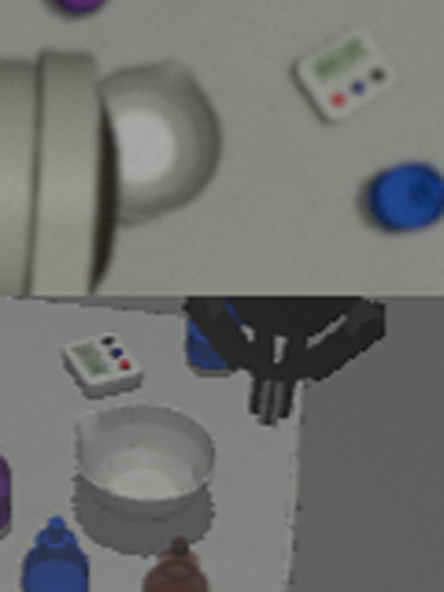

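The tip matches TCP − 8 mm. The picture shows the dish rim (partly hidden in the top view) centred near (0.481,-0.170), and the timer at about (0.538,-0.332). Next I go over the stopper, descend and check.

```bash
python3 -m inch '[[2,-0.2,0,0],[5,-0.6,0,0],[5,-0.6,-2,0],[5,-0.6,-5,0],[5,-0.6,-8,0],[5,-0.6,-10,0],[5,-0.6,-10.9,0],[5,-0.6,-10.9,0]]'
python3 - <<'E'
from h import *
a=bot.camera("side")["img"][100:240,200:340,::-1]; b=bot.camera("wrist")["img"][150:290,200:340,::-1]
cv2.imwrite("pics/p1.png",cv2.resize(np.hstack([a,b]),None,fx=2.8,fy=2.8))
E
```

```text
time: 3.85
ee_pos: [0.4425, -0.0307, 0.1302]
tcp_rot: [-180.0, 0.0, 87.5]
wrist_force: [0.2, 0.4, 0.1]
opening: -0.0004
grasp_force: 0.0
```

View pics/p1.png

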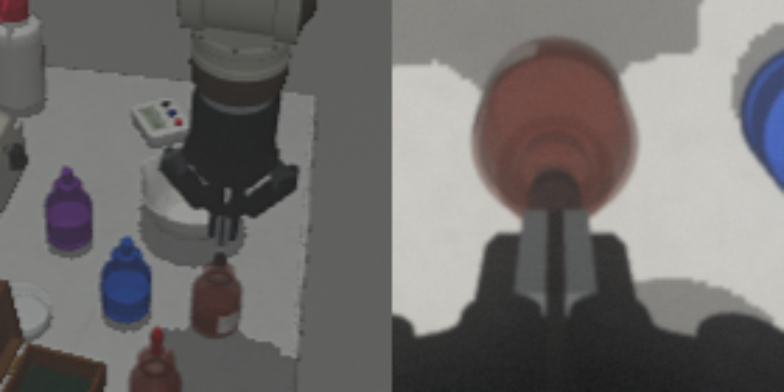

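The side view shows the tips (222,243) right above the stopper (220,258). In the wrist view the stopper (555,190) lines up with the fingertips. Now hold, then lift and move to the dish.

```bash
python3 -m inch '[[0,0,0,0],[0,0,0,0],[0,0,0,0],[0,0,0,0],[0,0,0,0],[0,0,0,0],[0,0,0,0],[0,0,0,0]]' >/dev/null
python3 -m inch '[[0,0,0,0],[0,0,0,0],[0,0,0,0],[0,0,0,0],[0,0,0,0],[0,0,0,0],[0,0,0,0],[0,0,0,0]]'
python3 -m inch '[[0,0,0,0],[0,0,0,0],[0,0,0,0],[0,0,3,0],[0,0,7,0],[0,0,9,0],[0.5,-2,9,0],[1,-4,9,0]]'
python3 -m inch '[[1,-3.5,0,0],[2.2,-7.5,0,0],[2.9,-9.9,0,0],[2.9,-9.9,0,0],[2.9,-9.9,-3,0],[2.9,-9.9,-7,0],[2.9,-9.9,-9,0],[2.9,-9.9,-9,0]]'
python3 - <<'E'
from h import *
a=bot.camera("side")["img"][80:220,200:340,::-1]; b=bot.camera("wrist")["img"][100:380,116:396,::-1]
cv2.imwrite("pics/p2.png",np.hstack([cv2.resize(a,None,fx=2.8,fy=2.8),cv2.resize(b,None,fx=1.4,fy=1.4)]))
E
```

```text
time: 5.95
ee_pos: [0.4426, -0.0308, 0.1303]
tcp_rot: [180.0, -0.0, 87.5]
wrist_force: [0.2, 0.3, 1.0]
opening: -0.0002
grasp_force: 0.0
time: 6.95
ee_pos: [0.4529, -0.0712, 0.2207]
tcp_rot: [180.0, 0.0, 87.5]
wrist_force: [0.0, -0.0, -0.4]
opening: 0.0001
grasp_force: 0.0
time: 7.95
ee_pos: [0.4807, -0.1688, 0.1291]
tcp_rot: [-179.9, -0.1, 87.5]
wrist_force: [-0.3, 0.0, 1.6]
opening: 0.0003
grasp_force: 0.0
```

View pics/p2.png

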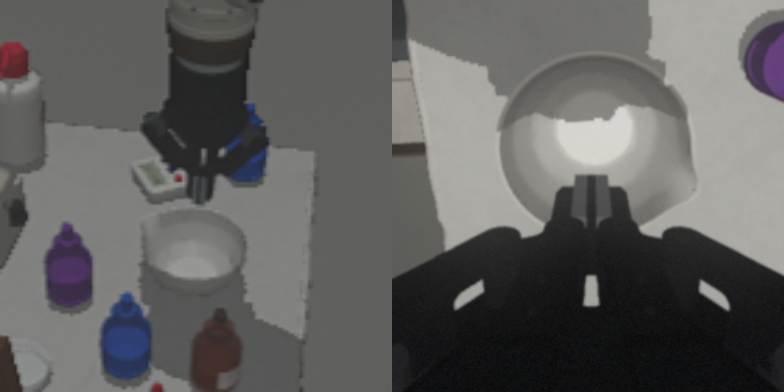

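The wrist view shows the dish rim circle at left 499, right 690, top 52, so its centre is crop (594,147) = wrist pixel (260,205). I'll convert that and look for the timer.

```bash
python3 - <<'E'
from h import *
from scipy.spatial.transform import Rotation as Ro
s=bot.get_obs(); c=bot.camera("wrist")
M=np.array(c["mount"]); T=np.eye(4); T[:3,:3]=Ro.from_euler("xyz",s["tcp_rot"],degrees=True).as_matrix(); T[:3,3]=s["ee_pos"]
W=np.linalg.inv(T@M); c2=dict(c); c2["R"]=W[:3,:3]; c2["t"]=W[:3,3]
print(s["ee_pos"],atz(c2,(260.3,205),.057))
for px in ((192.4,205),(328.9,205),(260.3,137)): print(atz(c2,px,.057).round(3))
E
```

```text
[ 0.48181305 -0.16939497  0.13129516] [ 0.48399983 -0.17192411  0.057     ]
[ 0.427 -0.17   0.057]
[ 0.541 -0.174  0.057]
[ 0.486 -0.116  0.057]
```

```bash
python3 -m inch '[[0.2,-0.2,-1,0],[0.3,-0.3,-2.5,0],[0.3,-0.3,-3.7,0],[0.3,-0.3,-4,0],[0.3,-0.3,-4,0],[0.3,-0.3,-4,0],[0.3,-0.3,-4,0],[0.3,-0.3,-4,0]]'
python3 -m inch '[[0,0,0,0],[0,0,0,0],[0,0,0,0],[0,0,0,0],[0,0,0,0],[0,0,0,0],[0,0,0,0],[0,0,0,0]]' >/dev/null
python3 -m inch '[[0,0,0,0],[0,0,0,0],[0,0,0,0],[0,0,0,0],[0,0,0,0],[0,0,0,0],[0,0,0,0],[0,0,0,0]]'
python3 -m inch '[[0,0,3,0],[0,0,7,0],[0,0,9,0],[1,-3,9,0],[2.5,-7.5,9,0],[4,-12,9,0],[5.2,-15.5,9,0],[5.4,-16,9,0]]'
python3 -m inch '[[0,0,0,0],[0,0,-1,0],[0,0,-3,0],[0,0,-5,0],[0,0,-5,0],[0,0,-5,0],[0,0,-5,0],[0,0,-5,0]]'
python3 - <<'E'
from h import *
from scipy.spatial.transform import Rotation as Ro
s=bot.get_obs(); c=bot.camera("wrist")
M=np.array(c["mount"]); T=np.eye(4); T[:3,:3]=Ro.from_euler("xyz",s["tcp_rot"],degrees=True).as_matrix(); T[:3,3]=s["ee_pos"]
W=np.linalg.inv(T@M); c2=dict(c); c2["R"]=W[:3,:3]; c2["t"]=W[:3,3]
for k in ("timer_top","bench_timer"):
  for d in bot.landmark_of(k,c)[:3]: print(k,np.round(d["point"]),round(d["score"],2),atz(c2,d["point"],.019 if k=="timer_top" else 0).round(3))
f=192/np.tan(np.radians(c["fovy"])/2); v=c2["R"]@np.array([.538,-.332,.019])+c2["t"]; print(v[:2]/v[2]*f+[c["cx"],c["cy"]])
im=c["img"][84:384,106:406,::-1]
cv2.imwrite("pics/p3.png",cv2.resize(im,None,fx=2,fy=2))
E
```

```text
time: 9.1
ee_pos: [0.4847, -0.1729, 0.0905]
tcp_rot: [180.0, 0.0, 87.5]
wrist_force: [-0.1, -0.6, -0.6]
opening: -0.0
grasp_force: 0.0
time: 11.1
ee_pos: [0.4846, -0.1728, 0.0903]
tcp_rot: [180.0, 0.0, 87.5]
wrist_force: [0.2, 0.5, -0.1]
opening: -0.0002
grasp_force: 0.0
time: 12.1
ee_pos: [0.5387, -0.3346, 0.1792]
tcp_rot: [-179.9, -0.0, 87.4]
wrist_force: [-0.9, 1.1, 0.5]
opening: -0.0002
grasp_force: 0.0
time: 13.1
ee_pos: [0.5389, -0.3329, 0.131]
tcp_rot: [179.9, 0.0, 87.5]
wrist_force: [0.4, 0.3, -0.4]
opening: 0.0
grasp_force: 0.0
timer_top [261. 194.] 0.81 [ 0.542 -0.337  0.019]
bench_timer [262. 188.] 0.87 [ 0.543 -0.337  0.   ]
[256.61377347 188.76614779]
```

View pics/p3.png

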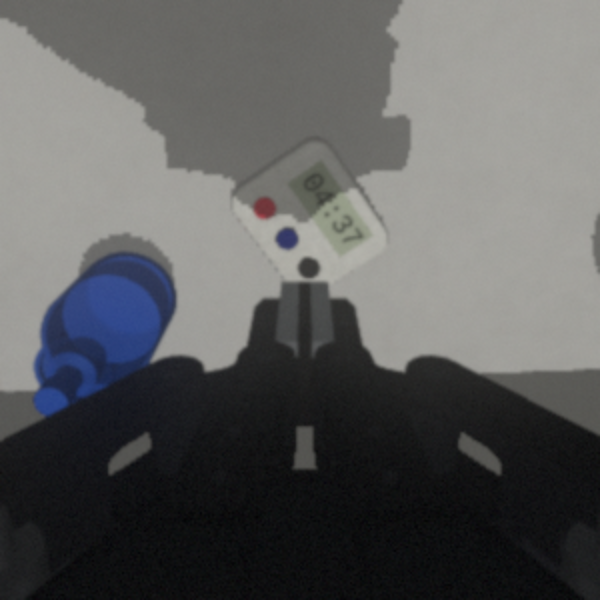

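The picture shows the timer centred at crop (310,213) = wrist pixel (261,191), which is about (0.541,-0.336). That's 3 mm from my target, so I'll correct it, descend to 25 mm above and hold.

```bash
python3 -m inch '[[0.2,-0.2,-1,0],[0.3,-0.3,-3,0],[0.3,-0.3,-5,0],[0.3,-0.3,-7,0],[0.3,-0.3,-7.8,0],[0.3,-0.3,-7.8,0],[0.3,-0.3,-7.8,0],[0.3,-0.3,-7.8,0]]'
python3 -m inch '[[0,0,0,0],[0,0,0,0],[0,0,0,0],[0,0,0,0],[0,0,0,0],[0,0,0,0],[0,0,0,0],[0,0,0,0]]' >/dev/null
python3 -m inch '[[0,0,0,0],[0,0,0,0],[0,0,0,0],[0,0,0,0],[0,0,0,0],[0,0,0,0],[0,0,0,0],[0,0,0,0]]'
python3 -m inch '[[0,0,0,0],[0,0,0,0],[0,0,0,0],[0,0,0,0],[0,0,0,0],[0,0,0,0],[0,0,0,0],[0,0,0,0]]' && python3 -c "
from workcell import bot
print(bot.job_done())"
```

```text
time: 14.25
ee_pos: [0.542, -0.3361, 0.0532]
tcp_rot: [179.9, 0.0, 87.5]
wrist_force: [0.3, -0.5, -0.8]
opening: -0.0
grasp_force: 0.0
time: 16.25
ee_pos: [0.5416, -0.3358, 0.0523]
tcp_rot: [180.0, 0.0, 87.5]
wrist_force: [-0.1, -0.7, 0.6]
opening: 0.0004
grasp_force: 0.0
time: 17.25
ee_pos: [0.5416, -0.3358, 0.0523]
tcp_rot: [-180.0, -0.0, 87.5]
wrist_force: [-0.2, 0.6, 0.2]
opening: -0.0001
grasp_force: 0.0
the job is handed in; nothing more can be done
None
```

The arm pointed at the stopper, then the dish, then the timer, holding at least 2 s over each about 2.5 cm above it. I handed the job in at 17 s still pointing at the timer, with no contact forces seen.

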